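# Close the keeper and start the clamp screw of a dapping-block holder

## Task

Swing the hinged keeper bar of the block holder fully closed, so that its forked tip rests round the clamp screw. Then turn the screw backward (counter-clockwise from above) by its crank until you feel it drop into the thread, and turn it forward (clockwise) about one full turn so that it is started but not tight. Finish still holding the crank grip in the gripper, with the screw kept where it is and the keeper closed; leave the mallet, the mandrel and the dish alone.

Things in the scene. Friction and masses are not known exactly. Their poses are not given: they have to be found in the camera images.
- base: Dark steel holder fixed to the bench: plate 120 x 190 x 12 mm (x, y, z); in a row along its y axis a pivot post (y = +60 mm), a bright dapping block 52 mm square (y = +8 mm, top at z = 39 mm) and a round threaded boss 36 mm across (y = -50 mm, top at z = 38 mm). Origin: centre of the underside, on the bench; z up.
- keeper (a joint): Angle (rad) of the keeper: flat aluminium bar, top 48 mm above the bench, turning about the upright pivot post. 0 = closed, at its stop, bar along the holder's -y, fork round the screw. Grows as it opens, clockwise from above (tip towards the holder's -x); starts 0.7 to 1.2. Stiff: 0.1 Nm, 1.2 N at the peg; stays where it is left.
- keeper_pivot (a point): Point on the keeper's pivot axis, 42 mm above the bench.
- keeper_peg (a point): Centre of the top of the keeper's upright handle peg: fixed round peg 14 mm across, 25 mm tall, standing on the keeper's side arm (its top 73 mm above the bench), 85 mm from the pivot axis. With the keeper closed it is at x = -60 mm, y = 0 in the holder's frame.
- screw (a joint): Angle (rad) of the clamp screw about its upright axis, counter-clockwise (backward) positive. Friction 0.03 Nm. Starts within 0.3 of 0, sitting on the boss's mouth; turned forward first it jams. It drops in after 0.8 to 2.8 rad backward (unseen, varies). The drop place is 0.8 rad wide; farther back it climbs out over 1 rad. Right-hand thread, 6 mm a turn, 1 mm play.
- screw_sink (a joint): How far (m) the screw has sunk from its start height: 0 at the start, about 0.006 when just dropped in, then 0.006 more per forward turn (about 0.012 after one); at most 0.016. The screw (0.33 kg) drops by its weight alone: pushed sideways with shut fingers it falls freely; squeezed in the gripper it is carried and does not fall.
- screw_axis (a point): Point on the screw's vertical axis, 40 mm above the bench, at the mouth of the boss.
- grip_top (a point): Centre of the top of the crank grip: upright black round grip, 16 mm across, 40 mm tall, free to revolve on its own pin (it can be carried round without turning the hand), on the end of the screw's level crank arm, 45 mm from the screw's axis. Top 141 mm above the bench at the start, sinking with the screw; the crank arm's top is 41 mm below it.
- mallet: Bystander: mallet with white faces and a wooden handle, lying on the bench; 200 mm long, 100 mm head. Leave alone.
- mandrel: Bystander: dark steel cone standing upright, 72 mm across at the foot, 170 mm tall. Leave alone.
- dish: Bystander: white dish 80 mm across, 30 mm tall. Leave alone.
- crankgrip: The revolving crank grip itself, 16 mm across; origin on its axis, 41 mm below its top, at the crank arm's top.
There are look-alikes about, which are no part of the job. Leave any pink look-alike of the base alone.

How it is judged:
On the way, in this order (a step that is already met when the one before it is completed fails the run):
1. the keeper is swung closed while the screw still sits on the mouth (value of joint keeper below 0.08 rad and value of joint screw_sink below 0.003 m), for 0.2 s.
2. the screw, turned backward, has dropped into the thread (value of joint screw_sink between 0.0045 and 0.0075 m), for 0.1 s.
3. the screw is turned forward about one turn (value of joint screw_sink above 0.0102 m), for 0.1 s.
At the end, for the whole second after the job is handed in: The keeper is closed (within 0.08 rad), the screw has sunk 10 to 14 mm (dropped in and about one turn, give or take a third, forward), it does not turn, and the gripper holds the crank grip (more than 3 N between fingers and grip) through the last second (value of joint keeper below 0.08 rad and value of joint screw_sink between 0.01 and 0.014 m and velocity of joint screw between -0.15 and 0.15 rad/s and contact force between the fingers and crankgrip above 3 N and distance between the grasp point and grip_top below 0.05 m); the arm keeps its last pose, push and grip.
It fails at once if the mallet is disturbed (moved over 30 mm) (distance of mallet from where it was at the start of the episode above 0.03 m).
It fails at once if the mandrel is disturbed (moved over 30 mm) (distance of mandrel from where it was at the start of the episode above 0.03 m).
It fails at once if the dish is disturbed (moved over 30 mm) (distance of dish from where it was at the start of the episode above 0.03 m).
It fails at once if the screw is forced forward (clockwise, over 0.4 to 1 rad from its start) before it has dropped into the thread (value of joint screw below -0.7 rad and value of joint screw_sink below 0.004 m).
It also fails if it takes over 72 s, if anything falls off the work surface, if the arm or the gripper's body presses on something with over 40 N, if the wrist force passes 120 N, or if a joint passes its speed limit or range.

## Robot

A 7-joint arm with a two-finger parallel gripper is mounted at the origin on the work surface. World frame = base frame: x ahead of the robot, y to its left, z up, the work surface at z = 0. Lengths are in m, angles in rad, forces in N, time in s.
With the tool pointing down it reaches from about 0.35 to 0.9 m from the base axis. Payload 19.9 kg.
Tool frame: the origin (TCP) lies between the finger pads; the fingertips stand 19 mm ahead of it and the grasp point (between the pads) is the TCP (r.tip_reach is the distance from the TCP to the fingertips, in m); z points along the fingers, y is the line along which they close (so a half turn about z gives the same grasp; the last joint's range is limited). The gripper opens to 85 mm and grips with 20 to 120 N. Pads are 22 mm wide; open, the fingers measure 114 mm over their backs; the gripper's body (76 mm by 85 mm) begins 54 mm behind the grasp point. The pads swing forward as they close: fully open they stand 13 mm farther back than shut.
Start: joints at [-1.343, 0.417, -0.01, 1.614, 0.005, 1.111, -0.053], TCP at [0.166, 0.603, 0.25] pointing down, gripper open.
Joint ranges: [-2.81, 2.81], [-0.39, 2.02], [-1.27, 1.25], [0.06, 2.57], [-1.19, 4.33], [0.19, 2], [-2.82, 2.82]. Speed limits (rad/s): [1.89, 1.89, 2.39, 2.39, 3.01, 3.01, 3.01].

## Interface

Orientations are given as a 3x3 rotation matrix whose columns are the frame's x, y, z axes.
In Python, from cell import readout, cams, sign_off, models, r gives the robot as it stands. The module is installed in compiled form; this text tells all that it offers.
- The arm moves only by the tool jog_arm, never from a script. Its argument "series" is a list of rows, each a list of 7 numbers: the opening, from 0 (shut) to 1 (fully open), then the shift along the tool's x, y, z in cm, then the turn, a rotation vector about the tool's x, y, z in rad. In form: [[fingers, dx, dy, dz, wx, wy, wz], ...]. A call has 1 to 20 rows; each row is the pose to reach, as a shift and turn from the pose commanded when the call began, along the tool's axes at that moment; what a row does not reach only later rows make up. A row lasts 1/8 s, in which the tool goes at most 62.5 mm and 10.7 degrees, less where a joint would pass 70% of its speed; a pose out of reach is approached as far as the arm can. A call with a gripper value outside its range is refused whole. The fingers move at their own pace and stop on an object; "newtons" is the grip in N (left out, the last holds). Time passes only in rows, so rows that repeat a pose let the fingers close. It gives the time, the measured TCP pose, the force, the opening and the grip force at its end, in the units of the state.
- readout.get_state(): the state, without advancing time (a new reading comes with each control period).
- cams.capture(name): name is "scene" or "top" or "wrist"; returns a dict with "image" (400x640x3 uint8, red, green, blue), "K" (3x3 intrinsics, pixels), "extrinsics" (4x4, takes a point from world to camera coordinates). Camera axes: x right, y up, looking along -z (the intrinsics and any distortion apply to the point x, -y, -z); pixel columns grow to the right and rows downward; lengths in m; the calibration is good to about 2 mm. A picture is of the moment at which its call begins. There is no depth.
- sign_off(): hands the job in; it is judged then, once.
Trained networks look in a picture, given as the dict that the camera call returned (one of the last four; its "shot" number tells which), for a name from the list of things; names that differ only in an ending like _2 or _b are one class to them, and where a whole thing is asked for, a point or a joint stands for the part that bears it (a point fixed in the world has none). Each returns a list of dicts, best first, with "conf" (0 to 1); they miss things now and then, are a little off and sometimes report something else, mostly with a low value. They report only what shows in the picture. A call takes as long as a camera call. They do not tell look-alikes from the thing itself.
- models.recognise(label, picture): "box" ([left, top, right, bottom] in pixels, round what is visible of it).
- models.pinpoint(label, picture): "position" ([column, row] in pixels: a listed point, or the origin of a listed thing).
The state is a dict: "t": time; "joints": joint angles; "qvel": joint speeds; "effort": joint torques, N m; "eef_pos": TCP position; "tcp_rot": TCP orientation; "wrist_force": force on the tool from outside, world axes, zero at the start; "moment": the same for the moment, N m; "gripper_width": finger opening in m; "grasp_force": force on a finger pad.
Only numpy, scipy, OpenCV 4.12 (cv2) and the standard library are available. Lean on these libraries where they do the work, as an engineer would, in place of code of your own. Each camera call takes 0.05 s, during which the arm holds its last target. There are 200 camera calls.

## Working session

There is one attempt and no reset: what is moved stays moved. The work goes in short steps, Python scripts to look and compute and a tool call to move; the robot and the scene stay as the last step left them, time stands still between calls to the robot, and variables do not carry over. Pictures are saved under pics/ and viewed, at most 10 in all, crops included, and the job is handed in when it is done.

Besides the shell and the picture viewer there is one more tool, called after "Call:" as a command line: name --pt "numbers of a row" for each row, then --argument value for the rest. jog_arm: Moves the arm, as the interface text tells. Its arguments: {"type":"object","properties":{"series":{"type":"array","items":{"type":"array","items":{"type":"number"}}},"newtons":{"type":"number"}},"required":["series"]}

```bash
mkdir -p pics; cat > h.py <<'E'
import numpy as np, cv2
from cell import readout, cams, sign_off, models, r
def ray(c,px):
    K,E=c["K"],c["extrinsics"]; R,t=E[:3,:3],E[:3,3]
    v=np.linalg.inv(K)@[px[0],px[1],1]; d=R.T@(v*[1,-1,-1]); return -R.T@t,d
def atz(c,px,z):
    o,d=ray(c,px); return o+d*(z-o[2])/d[2]
def tri(cp):
    A=0;b=0
    for c,p in cp:
        o,d=ray(c,p); d=d/np.linalg.norm(d); M=np.eye(3)-np.outer(d,d); A=A+M; b=b+M@o
    return np.linalg.solve(A,b)
def proj(c,P):
    K,E=c["K"],c["extrinsics"]; q=E[:3,:3]@P+E[:3,3]; u=K@(q*[1,-1,-1]); return u[:2]/u[2]
E
python3 - <<'E'
from h import *
np.set_printoptions(precision=4,suppress=True)
Z=dict(base=0,keeper_pivot=.042,keeper_peg=.073,screw_axis=.04,grip_top=.141,mallet=.02,mandrel=0,dish=0)
for n in("scene","top"):
    c=cams.capture(n); cv2.imwrite(f"pics/{n}0.png",c["image"][:,:,::-1])
    o,_=ray(c,(320,200)); print(n,"cam",o)
    for k,z in Z.items():
        print(k,[(np.round(d["conf"],2),np.round(d["position"]),np.round(atz(c,d["position"],z)[:2],3)) for d in models.pinpoint(k,c)[:3]])
s=readout.get_state(); print(s)
E
```

```text
scene cam [1.0768 0.3237 0.9589]
base [(np.float64(0.67), array([228., 239.]), array([ 0.758, -0.106])), (np.float64(0.61), array([316., 198.]), array([0.561, 0.026])), (np.float64(0.49), array([423., 206.]), array([0.463, 0.27 ]))]
keeper_pivot [(np.float64(0.97), array([247., 242.]), array([ 0.759, -0.044])), (np.float64(0.73), array([336., 198.]), array([0.564, 0.08 ]))]
keeper_peg [(np.float64(0.68), array([237., 203.]), array([ 0.698, -0.106])), (np.float64(0.59), array([361., 169.]), array([0.479, 0.105]))]
screw_axis [(np.float64(0.89), array([297., 176.]), array([ 0.551, -0.034])), (np.float64(0.68), array([275., 154.]), array([ 0.516, -0.117])), (np.float64(0.65), array([209., 226.]), array([ 0.765, -0.146]))]
grip_top [(np.float64(0.86), array([274., 152.]), array([ 0.575, -0.075])), (np.float64(0.6), array([175., 204.]), array([ 0.791, -0.189])), (np.float64(0.23), array([280., 164.]), array([ 0.596, -0.044]))]
mallet []
mandrel [(np.float64(0.66), array([415., 255.]), array([0.593, 0.301]))]
dish [(np.float64(0.76), array([421., 207.]), array([0.468, 0.267])), (np.float64
[... 900 characters left out ...]
ay([233., 197.]), array([0.599, 0.298]))]
dish [(np.float64(0.86), array([241., 246.]), array([0.459, 0.258]))]
{'t': 0.9, 'joints': array([-1.3435,  0.4174, -0.0103,  1.6136,  0.0047,  1.1107, -0.053 ]), 'qvel': array([-0.0004, -0.0003, -0.0013, -0.0007, -0.0005, -0.0003, -0.0003]), 'effort': array([  0.0008, -86.4243,   0.6782, -43.5211,   0.0192,   0.0019,
        -0.    ]), 'eef_pos': array([0.166 , 0.6025, 0.2503]), 'tcp_rot': array([[-0.9641,  0.2656,  0.    ],
       [ 0.2656,  0.9641, -0.0001],
       [-0.    , -0.0001, -1.    ]]), 'wrist_force': array([ 0.2318, -0.8171, -0.6331]), 'moment': array([ 0.0013, -0.0321,  0.0071]), 'grasp_force': 0.0, 'gripper_width': 0.08539889063063555}
```

View pics/scene0.png

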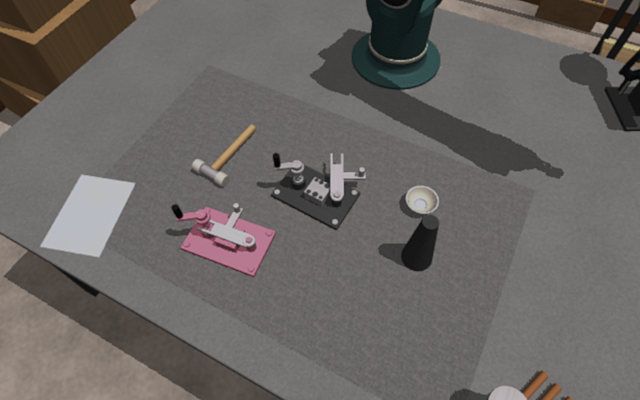

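View pics/top0.png

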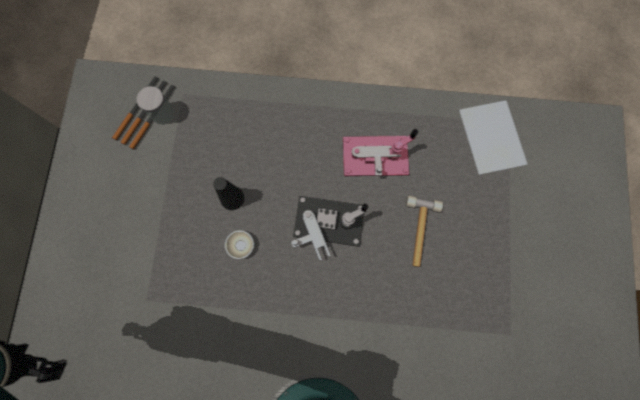

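The dark holder is the real one: scene (316,195), top (328,220). Its keeper is open, with the peg at (294,242) in the top view and the grip at (364,207). The pink copy sits farther out, and the mandrel, dish and mallet are clear of the work. I'll move above the holder for a closer look.

Call:
jog_arm --pt "1 -23 -22 0 0 0 0" --pt "1 -46.9 -44.4 0 0 0 0" --pt "1 -46.9 -44.4 0 0 0 0" --pt "1 -46.9 -44.4 0 0 0 0" --pt "1 -46.9 -44.4 0 0 0 0" --pt "1 -46.9 -44.4 0 0 0 0" --pt "1 -46.9 -44.4 0 0 0 0" --pt "1 -46.9 -44.4 0 0 0 0" --pt "1 -46.9 -44.4 0 0 0 0" --pt "0.3 -46.9 -44.4 0 0 0 0" --pt "0.3 -46.9 -44.4 0 0 0 0" --pt "0.3 -46.9 -44.4 0 0 0 0" --pt "0.3 -46.9 -44.4 0 0 0 0" --pt "0.3 -46.9 -44.4 0 0 0 0"

```text
t: 2.65
eef_pos: [0.4999, 0.051, 0.2504]
tcp_rot: [[-0.965, 0.264, 0.0], [0.264, 0.965, 0.0], [0.0, 0.0, -1.0]]
wrist_force: [-0.3, 0.1, -0.2]
gripper_width: 0.0256
grasp_force: 0.0
```

```bash
cat > look.py <<'E'
from h import *
import sys
np.set_printoptions(precision=4,suppress=True)
Z=dict(base=0,keeper_pivot=.042,keeper_peg=.073,screw_axis=.04,grip_top=.141)
for n in sys.argv[2:]:
    c=cams.capture(n); cv2.imwrite(f"pics/{n}{sys.argv[1]}.png",c["image"][:,:,::-1])
    print(n,"cam",ray(c,(320,200))[0])
    for k,z in Z.items():
        print(k,[(float(np.round(d["conf"],2)),np.round(d["position"]),np.round(atz(c,d["position"],z)[:2],4)) for d in models.pinpoint(k,c)[:2]])
s=readout.get_state(); print(s["t"],s["eef_pos"],s["tcp_rot"],s["gripper_width"])
E
python3 look.py 1 wrist
```

```text
wrist cam [0.424  0.0712 0.374 ]
base [(0.66, array([302., 224.]), array([0.558 , 0.0177]))]
keeper_pivot [(0.71, array([355., 226.]), array([0.5595, 0.0763])), (0.3, array([253., 245.]), array([ 0.5516, -0.0329]))]
keeper_peg [(0.79, array([368., 146.]), array([0.4764, 0.1046]))]
screw_axis [(0.94, array([250., 245.]), array([ 0.5513, -0.037 ]))]
grip_top []
2.95 [0.5001 0.0502 0.2504] [[-0.9642  0.2651  0.0001]
 [ 0.2651  0.9642  0.    ]
 [-0.0001  0.     -1.    ]] 0.02590829444396601
```

View pics/wrist1.png

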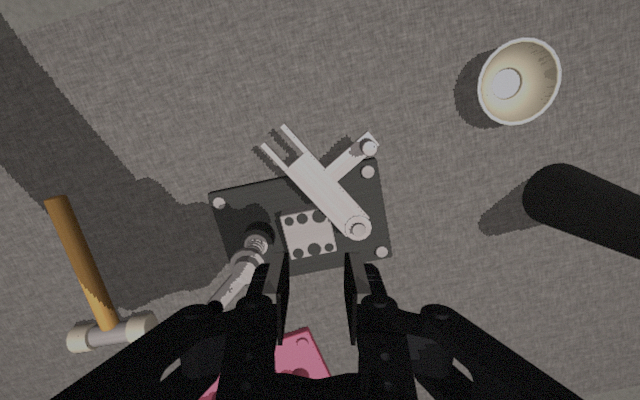

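The wrist view shows the peg at (368,146), the pivot at (357,227), the screw at (257,242) and the crank pointing down-left, all matching the calculated positions. Next I'll put the fingers round the peg.

Call:
jog_arm --pt "0.4 3.6 4.6 0 0 0 0" --pt "0.4 3.6 4.6 5 0 0 0" --pt "0.4 3.6 4.6 11 0 0 0" --pt "0.4 3.6 4.6 15 0 0 0" --pt "0.4 3.6 4.6 17.8 0 0 0" --pt "0.4 3.6 4.6 17.8 0 0 0"

```text
t: 3.7
eef_pos: [0.4768, 0.1035, 0.071]
tcp_rot: [[-0.964, 0.266, -0.003], [0.266, 0.964, -0.001], [0.003, -0.002, -1.0]]
wrist_force: [0.3, -0.1, 0.2]
gripper_width: 0.0341
grasp_force: 0.0
```

```bash
python3 look.py 2 wrist; python3 - <<'E'
import numpy as np
from cell import readout
s=readout.get_state(); p=s["eef_pos"];R=s["tcp_rot"]
piv=np.array([.560,.077,p[2]]);a0=np.arctan2(.028,-.083);
for k in range(1,11):
    th=a0+k*0.104
    q=piv+.086*np.array([np.cos(th),np.sin(th),0]); print(np.round(R.T@(q-p)*100,1), round(-k*.104,2))
E
```

```text
wrist cam [0.4014 0.124  0.1948]
base []
keeper_pivot []
keeper_peg [(0.92, array([323., 299.]), array([0.4781, 0.1054]))]
screw_axis []
grip_top []
4.0 [0.4783 0.1041 0.0734] [[-0.9641  0.2655  0.0018]
 [ 0.2655  0.9641  0.0007]
 [-0.0015  0.0012 -1.    ]] 0.033907717872885566
[-0.  -0.8 -0. ] -0.1
[-0.1 -1.7 -0. ] -0.21
[-0.3 -2.6 -0. ] -0.31
[-0.5 -3.5 -0. ] -0.42
[-0.9 -4.3 -0. ] -0.52
[-1.3 -5.1 -0. ] -0.62
[-1.9 -5.8 -0. ] -0.73
[-2.5 -6.5 -0. ] -0.83
[-3.1 -7.1 -0. ] -0.94
[-3.8 -7.6 -0. ] -1.04
```

View pics/wrist2.png

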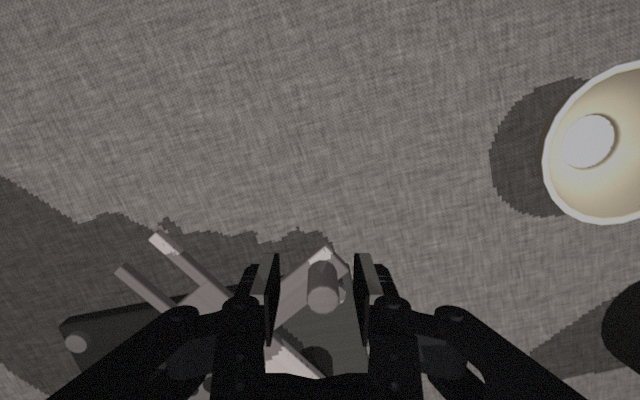

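The peg sits between the pads at (323,299). I'll sweep it along the arc.

Call:
jog_arm --pt "0.4 0 -0.8 0 0 0 -0.1" --pt "0.4 -0.1 -1.7 0 0 0 -0.21" --pt "0.4 -0.3 -2.6 0 0 0 -0.31" --pt "0.4 -0.5 -3.5 0 0 0 -0.42" --pt "0.4 -0.9 -4.3 0 0 0 -0.52" --pt "0.4 -1.3 -5.1 0 0 0 -0.62" --pt "0.4 -1.9 -5.8 0 0 0 -0.73" --pt "0.4 -2.5 -6.5 0 0 0 -0.83" --pt "0.4 -3.1 -7.1 0 0 0 -0.94" --pt "0.4 -3.8 -7.6 0 0 0 -1.04" --pt "0.4 -4.1 -7.8 0 0 0 -1.04" --pt "0.4 -4.4 -8.0 0 0 0 -1.04" --pt "0.4 -4.6 -8.1 0 0 0 -1.04" --pt "0.4 -4.6 -8.1 0 0 0 -1.04"

```text
t: 5.75
eef_pos: [0.5007, 0.0136, 0.0724]
tcp_rot: [[-0.717, -0.697, 0.0], [-0.697, 0.717, -0.0], [-0.0, -0.0, -1.0]]
wrist_force: [0.5, 0.4, 1.4]
gripper_width: 0.0343
grasp_force: 0.0
```

```bash
python3 look.py 3 wrist; python3 -c "
from cell import readout;s=readout.get_state();print(s['wrist_force'])"
```

```text
wrist cam [ 0.444  -0.0405  0.1959]
base [(0.23, array([341., 301.]), array([0.5253, 0.0619]))]
keeper_pivot []
keeper_peg [(0.92, array([342., 299.]), array([0.4941, 0.0234]))]
screw_axis [(0.97, array([179., 268.]), array([ 0.5527, -0.0323]))]
grip_top []
6.05 [0.5006 0.0136 0.0723] [[-0.7171 -0.697   0.0002]
 [-0.697   0.7171 -0.0001]
 [-0.0001 -0.0002 -1.    ]] 0.03422096298824
[-0.47274764  0.08708767 -0.13473839]
```

View pics/wrist3.png

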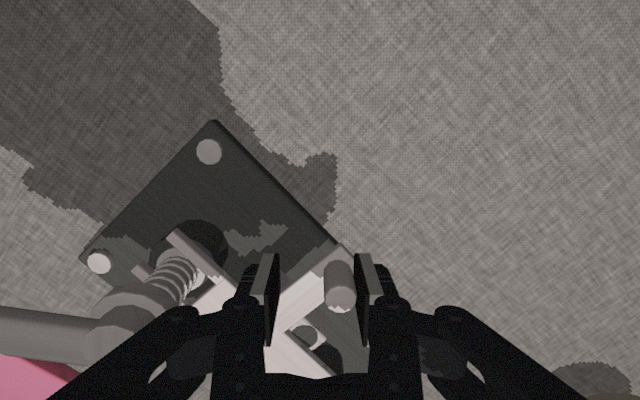

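The peg at (342,299) lies against the trailing pad and the fork is nearly round the screw at (185,265). I'll push on until it meets the stop.

Call:
jog_arm --pt "0.4 0 -0.2 0 0 0 0" --pt "0.4 0 -0.35 0 0 0 0" --pt "0.4 0 -0.5 0 0 0 0" --pt "0.4 0 -0.5 0 0 0 0"

```text
t: 6.55
eef_pos: [0.5023, 0.0117, 0.072]
tcp_rot: [[-0.716, -0.698, -0.004], [-0.698, 0.716, 0.002], [0.002, 0.004, -1.0]]
wrist_force: [-14.0, 12.6, 11.6]
gripper_width: 0.0344
grasp_force: 9.3
```

The stop is felt at 19 N, so the keeper is closed. I'll back off, rise and move over the crank grip.

Call:
jog_arm --pt "0.4 0 0.8 0 0 0 0" --pt "0.4 0 0.8 -4 0 0 0" --pt "0.5 0 0.8 -9 0 0 0" --pt "0.6 0 0.8 -13.8 0 0 0" --pt "0.6 0.2 -5 -13.8 0 0 0" --pt "0.6 0.2 -11 -13.8 0 0 0" --pt "0.6 0.2 -11 -13.8 0 0 0" --pt "0.6 0.2 -11 -13.8 0 0 0"

```text
t: 7.55
eef_pos: [0.579, -0.0701, 0.2099]
tcp_rot: [[-0.717, -0.697, -0.001], [-0.697, 0.717, 0.0], [0.0, 0.0, -1.0]]
wrist_force: [-1.0, 0.8, 0.2]
gripper_width: 0.0513
grasp_force: 0.0
```

```bash
python3 look.py 4 wrist top; python3 -c "
from cell import readout;s=readout.get_state();print(s['joints'])"
```

```text
wrist cam [ 0.5223 -0.1241  0.3336]
base [(0.97, array([395., 220.]), array([0.5527, 0.0207])), (0.94, array([179., 277.]), array([ 0.7639, -0.0998]))]
keeper_pivot [(0.77, array([440., 280.]), array([0.5594, 0.0798]))]
keeper_peg [(0.94, array([470., 204.]), array([0.4949, 0.0219])), (0.62, array([179., 272.]), array([ 0.7072, -0.1079]))]
screw_axis [(0.81, array([119., 269.]), array([ 0.7677, -0.1489])), (0.67, array([365., 198.]), array([ 0.5543, -0.0317]))]
grip_top [(0.61, array([315., 233.]), array([ 0.5797, -0.0689]))]
top cam [0.3399 0.0391 1.2194]
base [(0.61, array([327., 224.]), array([0.5456, 0.0202]))]
keeper_pivot [(0.7, array([311., 214.]), array([0.5632, 0.0688])), (0.56, array([352., 152.]), array([ 0.7547, -0.0309]))]
keeper_peg [(0.71, array([326., 236.]), array([0.5016, 0.0224]))]
screw_axis []
grip_top [(0.58, array([412., 129.]), array([ 0.7974, -0.1823])), (0.31, array([327., 238.]), array([0.4863, 0.0201]))]
8.15 [ 0.5793 -0.0703  0.2104] [[-0.717  -0.6971  0.0001]
 [-0.6971  0.717  -0.0001]
 [-0.     -0.0001 -1.    ]] 0.05169125539784867
[-0.03423528  0.38570468  0.12921911  1.76402592 -0.05773182  0.99544947
  2.45916307]
```

View pics/wrist4.png

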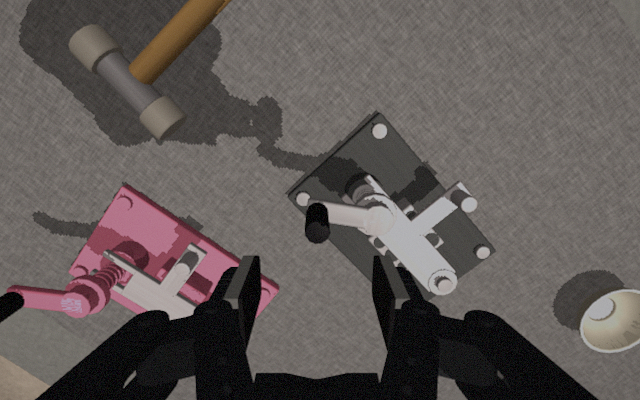

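The keeper is closed, with its fork round the screw at (365,195). The grip top at (317,236) measures (0.580,-0.069). I'll descend and grip.

Call:
jog_arm --pt "0.6 -0.1 0.1 0 0 0 0" --pt "0.6 -0.1 0.1 5 0 0 0" --pt "0.6 -0.1 0.1 8.3 0 0 0" --pt "0.6 -0.1 0.1 8.3 0 0 0" --pt "0 -0.1 0.1 8.3 0 0 0" --pt "0 -0.1 0.1 8.3 0 0 0" --pt "0 -0.1 0.1 8.3 0 0 0" --pt "0 -0.1 0.1 8.3 0 0 0" --newtons 20

```text
t: 9.15
eef_pos: [0.5799, -0.0687, 0.1283]
tcp_rot: [[-0.717, -0.697, 0.002], [-0.697, 0.717, 0.0], [-0.001, -0.001, -1.0]]
wrist_force: [-0.7, 2.8, 6.9]
gripper_width: 0.0156
grasp_force: 20.9
```

```bash
cat > arc.py <<'E'
from h import *
import sys
A=np.array([.553,-.033])
def arc(angs,dz=0.):   # angs rad relative to present, shift cm in tool axes
    s=readout.get_state(); p=s["eef_pos"]; R=s["tcp_rot"]; v=p[:2]-A; f=np.arctan2(v[1],v[0])
    print("t",round(s["t"],2),"ang",round(f,3),"rad",round(np.hypot(*v),4),"z",round(p[2],4),"F",np.round(s["wrist_force"],1),"w",round(s["gripper_width"],4))
    for a in angs:
        q=A+.0447*np.array([np.cos(f+a),np.sin(f+a)])-p[:2]
        d=R.T@np.array([*q,dz*abs(a)/6.283]); print(round(a,2),np.round(d*100,2))
def gripz():
    c=cams.capture("wrist"); s=readout.get_state(); p=s["eef_pos"]
    for d in models.pinpoint("grip_top",c)[:2]:
        o,v=ray(c,d["position"]); h=v[:2]; k=np.dot(p[:2]-o[:2],h)/np.dot(h,h); q=o+k*v
        print("conf %.2f"%d["conf"],np.round(d["position"]),"top",np.round(q,4))
    return c
E
python3 - <<'E'
from arc import *
c=gripz(); cv2.imwrite("pics/g0.png",c["image"][:,:,::-1])
arc(np.arange(1,11)*.1)
E
```

```text
conf 0.92 [319. 309.] top [ 0.5785 -0.0673  0.1389]
t 9.25 ang -0.926 rad 0.0447 z 0.1283 F [-1.4  1.9  6.7] w 0.0151
0.1 [-0.45 -0.04  0.  ]
0.2 [-0.89 -0.03  0.  ]
0.3 [-1.34  0.03  0.  ]
0.4 [-1.77  0.13  0.  ]
0.5 [-2.19  0.27  0.  ]
0.6 [-2.6   0.45  0.  ]
0.7 [-2.99  0.68  0.  ]
0.8 [-3.35  0.94  0.  ]
0.9 [-3.69  1.23  0.  ]
1.0 [-3.99  1.56  0.  ]
```

View pics/g0.png

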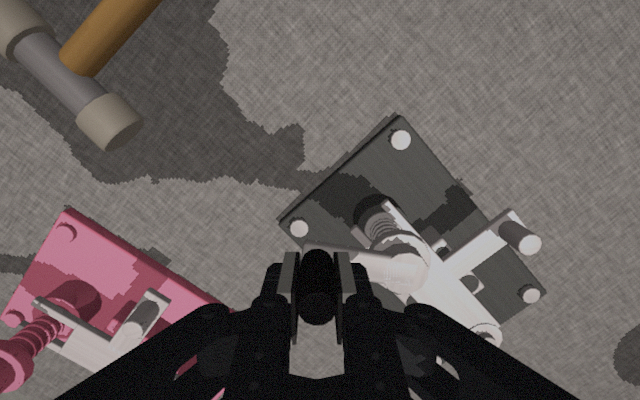

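The grip is held, top at (319,250–309). Now I'll turn back 1.0 rad and release.

Call:
jog_arm --pt "0 -0.45 0 0 0 0 0" --pt "0 -0.9 0 0 0 0 0" --pt "0 -1.35 0 0 0 0 0" --pt "0 -1.8 0.15 0 0 0 0" --pt "0 -2.2 0.25 0 0 0 0" --pt "0 -2.6 0.45 0 0 0 0" --pt "0 -3.0 0.7 0 0 0 0" --pt "0 -3.35 0.95 0 0 0 0" --pt "0 -3.7 1.25 0 0 0 0" --pt "0 -4.0 1.55 0 0 0 0" --pt "0 -4.0 1.55 0 0 0 0"

```text
t: 10.62
eef_pos: [0.5989, -0.0292, 0.1282]
tcp_rot: [[-0.717, -0.697, 0.004], [-0.697, 0.717, 0.0], [-0.003, -0.003, -1.0]]
wrist_force: [8.9, 1.6, 3.1]
gripper_width: 0.0153
grasp_force: 20.7
```

```bash
python3 - <<'E'
from arc import *
gripz(); arc([])
E
```

```text
conf 0.86 [316. 312.] top [ 0.5982 -0.0285  0.1404]
conf 0.35 [318. 260.] top [ 0.5974 -0.0278  0.0983]
t 10.72 ang 0.082 rad 0.046 z 0.1282 F [9.2 1.4 3.7] w 0.0153
```

Call:
jog_arm --pt "0.35 0 0 0 0 0 0" --pt "0.35 0 0 0 0 0 0" --pt "0.35 0 0 0 0 0 0" --pt "0.35 0 0 0 0 0 0"

```text
t: 11.22
eef_pos: [0.5971, -0.0299, 0.1272]
tcp_rot: [[-0.717, -0.697, -0.0], [-0.697, 0.717, -0.0], [0.0, 0.0, -1.0]]
wrist_force: [0.8, -0.1, 0.4]
gripper_width: 0.0301
grasp_force: 0.0
```

```bash
python3 - <<'E'
from arc import *
gripz(); arc(np.arange(1,6)*.1)
E
```

```text
conf 0.96 [313. 319.] top [ 0.5972 -0.03    0.1439]
t 11.32 ang 0.07 rad 0.0442 z 0.1273 F [-0.1 -0.6 -0. ] w 0.0296
0.1 [-0.31  0.33 -0.  ]
0.2 [-0.54  0.71 -0.  ]
0.3 [-0.74  1.11 -0.  ]
0.4 [-0.89  1.53 -0.  ]
0.5 [-1.    1.96 -0.  ]
```

Not dropped yet: the top is still at about 0.142. I'll step another 0.5 rad, with the axis correction from the force, regrip, then release.

Call:
jog_arm --pt "0 -0.1 -0.1 0 0 0 0" --pt "0 -0.1 -0.1 0 0 0 0" --pt "0 -0.1 -0.1 0 0 0 0" --pt "0 -0.4 0.25 0 0 0 0" --pt "0 -0.65 0.6 0 0 0 0" --pt "0 -0.85 1.0 0 0 0 0" --pt "0 -1.0 1.45 0 0 0 0" --pt "0 -1.1 1.85 0 0 0 0" --pt "0 -1.1 1.85 0 0 0 0"

```text
t: 12.45
eef_pos: [0.5918, -0.0085, 0.1273]
tcp_rot: [[-0.717, -0.697, -0.001], [-0.697, 0.717, 0.0], [0.0, 0.0, -1.0]]
wrist_force: [-4.2, -2.0, 1.8]
gripper_width: 0.0152
grasp_force: 20.6
```

Call:
jog_arm --pt "0.35 0 0 0 0 0 0" --pt "0.35 0 0 0 0 0 0" --pt "0.35 0 0 0 0 0 0" --pt "0.35 0 0 0 0 0 0"

```text
t: 12.95
eef_pos: [0.5923, -0.0089, 0.1274]
tcp_rot: [[-0.717, -0.697, 0.0], [-0.697, 0.717, -0.0], [-0.0, -0.0, -1.0]]
wrist_force: [-0.4, 0.5, -0.1]
gripper_width: 0.03
grasp_force: 0.0
```

```bash
sed -i 's/\[.553,-.033\]/[.5545,-.033]/' arc.py; python3 - <<'E'
from arc import *
gripz(); arc(np.arange(1,6)*.1)
E
```

```text
conf 0.67 [320. 315.] top [ 0.5907 -0.0074  0.1418]
conf 0.67 [440. 274.] top [ 0.5459 -0.0012  0.1605]
t 13.05 ang 0.567 rad 0.0447 z 0.1273 F [1.1 0.6 0.4] w 0.0298
0.1 [-0.07  0.44 -0.  ]
0.2 [-0.09  0.89 -0.  ]
0.3 [-0.07  1.33 -0.  ]
0.4 [-0.    1.78 -0.  ]
0.5 [ 0.1   2.21 -0.  ]
```

Call:
jog_arm --pt "0 0 0 0 0 0 0" --pt "0 0 0 0 0 0 0" --pt "0 0 0 0 0 0 0" --pt "0 -0.05 0.45 0 0 0 0" --pt "0 -0.05 0.9 0 0 0 0" --pt "0 -0.05 1.35 0 0 0 0" --pt "0 0.05 1.8 0 0 0 0" --pt "0 0.1 2.2 0 0 0 0" --pt "0 0.1 2.2 0 0 0 0"

```text
t: 14.18
eef_pos: [0.5757, 0.0067, 0.1273]
tcp_rot: [[-0.717, -0.697, -0.0], [-0.697, 0.717, 0.0], [0.0, 0.001, -1.0]]
wrist_force: [1.4, 4.3, -1.1]
gripper_width: 0.0158
grasp_force: 20.6
```

Call:
jog_arm --pt "0.35 0 0 0 0 0 0" --pt "0.35 0 0 0 0 0 0" --pt "0.35 0 0 0 0 0 0" --pt "0.35 0 0 0 0 0 0"

```text
t: 14.68
eef_pos: [0.5761, 0.0059, 0.1273]
tcp_rot: [[-0.717, -0.697, -0.0], [-0.697, 0.717, -0.0], [0.0, -0.0, -1.0]]
wrist_force: [0.4, -0.4, -0.3]
gripper_width: 0.0297
grasp_force: 0.0
```

```bash
python3 - <<'E'
from arc import *
gripz(); arc(np.arange(1,6)*.1)
E
```

```text
conf 0.70 [320. 320.] top [0.5745 0.0075 0.1449]
t 14.78 ang 1.065 rad 0.0446 z 0.1273 F [-0.7 -0.1  0.2] w 0.0297
0.1 [ 0.14  0.42 -0.  ]
0.2 [0.33 0.83 0.  ]
0.3 [0.56 1.21 0.  ]
0.4 [0.83 1.57 0.  ]
0.5 [1.13 1.9  0.  ]
```

Call:
jog_arm --pt "0 0 0 0 0 0 0" --pt "0 0 0 0 0 0 0" --pt "0 0 0 0 0 0 0" --pt "0 0.15 0.4 0 0 0 0" --pt "0 0.35 0.85 0 0 0 0" --pt "0 0.55 1.2 0 0 0 0" --pt "0 0.85 1.55 0 0 0 0" --pt "0 1.15 1.9 0 0 0 0" --pt "0 1.15 1.9 0 0 0 0"

```text
t: 15.9
eef_pos: [0.554, 0.0122, 0.1272]
tcp_rot: [[-0.717, -0.697, -0.001], [-0.697, 0.717, 0.0], [0.0, 0.001, -1.0]]
wrist_force: [-1.3, 5.5, -3.5]
gripper_width: 0.015
grasp_force: 20.2
```

Call:
jog_arm --pt "0.35 0 0 0 0 0 0" --pt "0.35 0 0 0 0 0 0" --pt "0.35 0 0 0 0 0 0" --pt "0.35 0 0 0 0 0 0"

```text
t: 16.4
eef_pos: [0.5547, 0.0116, 0.1273]
tcp_rot: [[-0.717, -0.697, 0.0], [-0.697, 0.717, -0.0], [0.0, -0.0, -1.0]]
wrist_force: [0.5, -0.3, 0.5]
gripper_width: 0.0299
grasp_force: 0.0
```

```bash
python3 - <<'E'
from arc import *
gripz(); arc(np.arange(1,6)*.1)
E
```

```text
conf 0.91 [319. 308.] top [0.5532 0.0131 0.137 ]
t 16.5 ang 1.567 rad 0.0446 z 0.1273 F [-0.   0.6  0.7] w 0.0299
0.1 [0.33 0.3  0.  ]
0.2 [0.69 0.56 0.  ]
0.3 [1.08 0.79 0.  ]
0.4 [1.49 0.97 0.  ]
0.5 [1.91 1.11 0.  ]
```

```bash
python3 - <<'E'
from arc import *
c=gripz(); cv2.imwrite("pics/g1.png",c["image"][:,:,::-1])
c=cams.capture("scene")
for d in models.pinpoint("grip_top",c)[:3]:
    for z in(.141,.135): print(d["conf"],d["position"],z,atz(c,d["position"],z))
for z in(.141,.135): print(z,proj(c,np.array([.554,.0122,z])))
E
```

```text
conf 0.61 [322. 310.] top [0.5525 0.0137 0.1386]
0.62 [173.9, 204.2] 0.141 [ 0.79101348 -0.19100708  0.141     ]
0.62 [173.9, 204.2] 0.135 [ 0.78891701 -0.19478331  0.135     ]
0.52 [312.0, 160.1] 0.141 [0.55419625 0.01388035 0.141     ]
0.52 [312.0, 160.1] 0.135 [0.55036244 0.01160721 0.135     ]
0.141 [311.38558045 159.76149296]
0.135 [311.46412267 161.34664644]
```

View pics/g1.png

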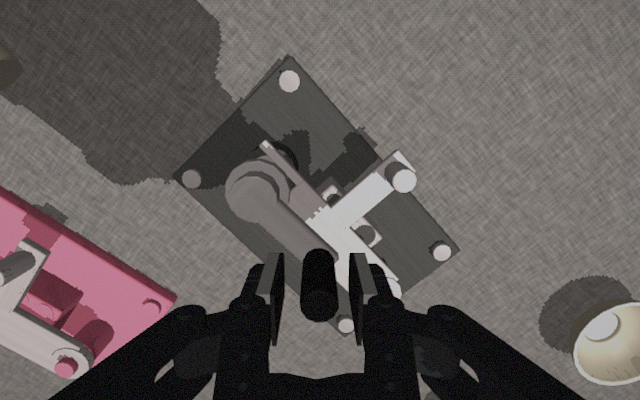

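The image alone doesn't settle the drop: the top at (319,309) reads about 6 mm lower, but the measurement noise is nearly that large. I'll check by touching the grip top with shut fingers. Contact should come at a TCP height of about 0.160 if it hasn't dropped, or 0.154 if it has.

Call:
jog_arm --pt "0.35 0 0 -4.8 0 0 0" --pt "0 0 0 -4.8 0 0 0" --pt "0 0 0 -4.8 0 0 0" --pt "0 0 0 -4.8 0 0 0" --pt "0 0 0 -3.7 0 0 0" --pt "0 0 0 -3.3 0 0 0" --pt "0 0 0 -3.0 0 0 0" --pt "0 0 0 -3.0 0 0 0"

```text
t: 17.7
eef_pos: [0.5546, 0.0117, 0.157]
tcp_rot: [[-0.717, -0.697, -0.0], [-0.697, 0.717, -0.0], [0.0, 0.0, -1.0]]
wrist_force: [0.1, 0.0, -0.0]
gripper_width: 0.0003
grasp_force: 0.0
```

Call:
jog_arm --pt "0 0 0 0.2 0 0 0" --pt "0 0 0 0.4 0 0 0" --pt "0 0 0 0.4 0 0 0"

```text
t: 18.08
eef_pos: [0.555, 0.0117, 0.1537]
tcp_rot: [[-0.717, -0.697, 0.001], [-0.697, 0.717, -0.0], [-0.001, -0.001, -1.0]]
wrist_force: [0.1, 1.3, 4.6]
gripper_width: -0.0001
grasp_force: 2.4
```

Contact came at about 0.1535, so the grip top has dropped about 6 mm and the screw is in the thread. I'll regrip it.

Call:
jog_arm --pt "0 0 0 -1.5 0 0 0" --pt "0.35 0 0 -1.5 0 0 0" --pt "0.35 0 0 -1.5 0 0 0" --pt "0.35 0 0 -1.5 0 0 0" --pt "0.35 0 0 3.2 0 0 0" --pt "0.35 0 0 3.2 0 0 0" --pt "0 0 0 3.2 0 0 0" --pt "0 0 0 3.2 0 0 0" --pt "0 0 0 3.2 0 0 0"

```text
t: 19.2
eef_pos: [0.5551, 0.0119, 0.1223]
tcp_rot: [[-0.717, -0.697, 0.001], [-0.697, 0.717, 0.0], [-0.001, -0.001, -1.0]]
wrist_force: [1.1, 2.0, -1.4]
gripper_width: 0.0152
grasp_force: 21.1
```

```bash
sed -i 's/\[.5545,-.033\]/[.5542,-.0328]/' arc.py; python3 - <<'E'
from arc import *
gripz(); arc(-np.arange(1,20)*.2,-.006)
E
```

```text
conf 0.64 [318. 320.] top [0.5541 0.0129 0.1394]
t 19.3 ang 1.55 rad 0.0447 z 0.1221 F [0.8 2.4 1.7] w 0.0157
-0.2 [-0.56 -0.7   0.02]
-0.4 [-0.97 -1.49  0.04]
-0.6 [-1.22 -2.35  0.06]
-0.8 [-1.29 -3.24  0.08]
-1.0 [-1.18 -4.12  0.1 ]
-1.2 [-0.9  -4.97  0.12]
-1.4 [-0.45 -5.74  0.14]
-1.6 [ 0.14 -6.41  0.16]
-1.8 [ 0.85 -6.95  0.18]
-2.0 [ 1.65 -7.34  0.19]
-2.2 [ 2.52 -7.56  0.21]
-2.4 [ 3.41 -7.61  0.23]
-2.6 [ 4.29 -7.47  0.25]
-2.8 [ 5.13 -7.17  0.27]
-3.0 [ 5.89 -6.7   0.29]
-3.2 [ 6.54 -6.09  0.3 ]
-3.4 [ 7.06 -5.37  0.32]
-3.6 [ 7.43 -4.55  0.34]
-3.8 [ 7.62 -3.68  0.36]
```

Call:
jog_arm --pt "0 -0.55 -0.7 0.02 0 0 0" --pt "0 -0.95 -1.5 0.04 0 0 0" --pt "0 -1.2 -2.35 0.06 0 0 0" --pt "0 -1.3 -3.25 0.08 0 0 0" --pt "0 -1.2 -4.1 0.1 0 0 0" --pt "0 -0.9 -4.95 0.12 0 0 0" --pt "0 -0.45 -5.75 0.14 0 0 0" --pt "0 0.15 -6.4 0.16 0 0 0" --pt "0 0.85 -6.95 0.18 0 0 0" --pt "0 1.65 -7.35 0.2 0 0 0" --pt "0 2.5 -7.55 0.22 0 0 0" --pt "0 3.4 -7.6 0.24 0 0 0" --pt "0 4.3 -7.45 0.26 0 0 0" --pt "0 5.15 -7.15 0.28 0 0 0" --pt "0 5.9 -6.7 0.3 0 0 0" --pt "0 6.55 -6.1 0.3 0 0 0" --pt "0 6.55 -6.1 0.3 0 0 0"

```text
t: 21.42
eef_pos: [0.5496, -0.0778, 0.1185]
tcp_rot: [[-0.717, -0.697, -0.0], [-0.697, 0.717, -0.0], [0.0, -0.0, -1.0]]
wrist_force: [-0.5, 0.5, 2.8]
gripper_width: 0.0149
grasp_force: 21.7
```

```bash
python3 - <<'E'
from arc import *
gripz(); arc(-np.arange(1,18)*.2,-.006)
E
```

```text
conf 0.82 [319. 317.] top [ 0.5485 -0.0764  0.1339]
t 21.52 ang -1.659 rad 0.0453 z 0.1185 F [-2.1  0.4  5.4] w 0.0154
-0.2 [0.47 0.77 0.02]
-0.4 [0.83 1.58 0.04]
-0.6 [1.01 2.46 0.06]
-0.8 [1.02 3.35 0.08]
-1.0 [0.86 4.23 0.09]
-1.2 [0.52 5.05 0.11]
-1.4 [0.02 5.79 0.13]
-1.6 [-0.61  6.42  0.15]
-1.8 [-1.35  6.91  0.17]
-2.0 [-2.18  7.25  0.19]
-2.2 [-3.06  7.41  0.21]
-2.4 [-3.95  7.39  0.23]
-2.6 [-4.82  7.2   0.25]
-2.8 [-5.64  6.84  0.26]
-3.0 [-6.37  6.32  0.28]
-3.2 [-6.98  5.67  0.3 ]
-3.4 [-7.45  4.91  0.32]
```

Call:
jog_arm --pt "0 0.45 0.75 0.02 0 0 0" --pt "0 0.85 1.6 0.04 0 0 0" --pt "0 1.0 2.45 0.06 0 0 0" --pt "0 1.0 3.35 0.08 0 0 0" --pt "0 0.85 4.25 0.1 0 0 0" --pt "0 0.5 5.05 0.12 0 0 0" --pt "0 0 5.8 0.14 0 0 0" --pt "0 -0.6 6.4 0.16 0 0 0" --pt "0 -1.35 6.9 0.18 0 0 0" --pt "0 -2.2 7.25 0.2 0 0 0" --pt "0 -3.05 7.4 0.22 0 0 0" --pt "0 -3.95 7.4 0.24 0 0 0" --pt "0 -4.8 7.2 0.26 0 0 0" --pt "0 -5.65 6.85 0.28 0 0 0" --pt "0 -6.35 6.3 0.3 0 0 0" --pt "0 -7.0 5.65 0.3 0 0 0" --pt "0 -7.0 5.65 0.3 0 0 0"

```text
t: 23.65
eef_pos: [0.5621, 0.0111, 0.1154]
tcp_rot: [[-0.717, -0.697, 0.001], [-0.697, 0.717, -0.0], [-0.001, -0.001, -1.0]]
wrist_force: [1.1, -0.6, 2.8]
gripper_width: 0.0156
grasp_force: 21.5
```

```bash
python3 - <<'E'
from arc import *
gripz(); arc([])
E
```

```text
conf 0.58 [320. 316.] top [0.5602 0.0127 0.1305]
t 23.75 ang 1.408 rad 0.0447 z 0.1156 F [ 2.  -0.5  3.7] w 0.0158
```

The helix is complete at 6.4 rad. Next I'll measure the sink by touch, after opening and rising, and check the keeper.

Call:
jog_arm --pt "0.35 0 0 0 0 0 0" --pt "0.35 0 0 0 0 0 0" --pt "0.35 0 0 -5 0 0 0" --pt "0 0 0 -5 0 0 0" --pt "0 0 0 -5 0 0 0" --pt "0 0 0 -5 0 0 0" --pt "0 0 0 -4 0 0 0" --pt "0 0 0 -3.5 0 0 0" --pt "0 0 0 -3.5 0 0 0"

```text
t: 24.88
eef_pos: [0.5606, 0.0116, 0.1495]
tcp_rot: [[-0.717, -0.697, -0.001], [-0.697, 0.717, -0.0], [0.001, 0.001, -1.0]]
wrist_force: [-0.5, 0.6, 0.2]
gripper_width: 0.0002
grasp_force: 0.0
```

Call:
jog_arm --pt "0 0 0 0.2 0 0 0" --pt "0 0 0 0.35 0 0 0" --pt "0 0 0 0.35 0 0 0"

```text
t: 25.25
eef_pos: [0.5615, 0.0116, 0.1475]
tcp_rot: [[-0.717, -0.697, 0.001], [-0.697, 0.717, 0.0], [-0.001, -0.001, -1.0]]
wrist_force: [-1.0, 1.1, 8.0]
gripper_width: -0.0003
grasp_force: 3.6
```

```bash
python3 look.py 9 wrist
```

```text
wrist cam [ 0.5047 -0.0425  0.271 ]
base [(0.8, array([ 64., 269.]), array([ 0.7669, -0.1009])), (0.69, array([328., 194.]), array([0.5534, 0.0186]))]
keeper_pivot [(0.9, array([ 95., 334.]), array([ 0.7595, -0.0425])), (0.86, array([380., 270.]), array([0.5607, 0.0789]))]
keeper_peg [(0.7, array([408., 165.]), array([0.4947, 0.0235])), (0.67, array([ 23., 255.]), array([ 0.7055, -0.1093]))]
screw_axis [(0.75, array([276., 162.]), array([ 0.5552, -0.0321]))]
grip_top []
25.55 [0.5615 0.0116 0.1475] [[-0.7171 -0.697   0.0015]
 [-0.697   0.7171 -0.    ]
 [-0.001  -0.001  -1.    ]] 0.00010957815540587018
```

The grip top is at about 0.1285, so the sink is about 12 mm, and the keeper peg hasn't moved. I'll regrip to finish.

Call:
jog_arm --pt "0 0 0 -1.5 0 0 0" --pt "0.35 0 0 -1.5 0 0 0" --pt "0.35 0 0 -1.5 0 0 0" --pt "0.35 0 0 -1.5 0 0 0" --pt "0.35 0 0 3.2 0 0 0" --pt "0.35 0 0 3.2 0 0 0" --pt "0 0 0 3.2 0 0 0" --pt "0 0 0 3.2 0 0 0" --pt "0 0 0 3.2 0 0 0" --pt "0 0 0 3.2 0 0 0" --pt "0 0 0 3.2 0 0 0" --pt "0 0 0 3.2 0 0 0" --newtons 20

```text
t: 27.05
eef_pos: [0.5613, 0.0114, 0.1152]
tcp_rot: [[-0.717, -0.697, 0.001], [-0.697, 0.717, -0.0], [-0.0, -0.001, -1.0]]
wrist_force: [0.8, -5.2, 3.8]
gripper_width: 0.015
grasp_force: 21.4
```

```bash
python3 - <<'E'
from arc import *
gripz(); arc([]); s=readout.get_state(); print(s["grasp_force"])
if s["grasp_force"]>10 and .013<s["gripper_width"]<.018: print(sign_off())
E
```

```text
conf 0.70 [318. 265.] top [0.56   0.0127 0.0898]
conf 0.67 [319. 320.] top [0.5599 0.0128 0.1322]
t 27.15 ang 1.413 rad 0.0448 z 0.1151 F [-0.5 -5.2  5.2] w 0.0151
21.518677175045013
the job is handed in; nothing more can be done
None
```

I handed the job in at about 27 s, with no verdict returned: the keeper is closed, the screw dropped into the thread and was turned forward about one turn (sunk about 12 mm by touch), and the gripper is holding the crank grip at about 21 N.

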